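Clamp the specimen plate on the tilting stage

ROBOT

A 6-joint arm with a two-finger parallel gripper is mounted at the origin on the work surface. World frame = base frame: x ahead of the robot, y to its left, z up, the work surface at z = 0. Lengths are in m, angles in rad, forces in N, time in s.
With the tool pointing down it reaches from about 0.325 to 0.9 m from the base axis. Payload 6.1 kg.
Tool frame: the origin (TCP) lies midway between the tips of the shut fingers; the grasp point (between the pads) lies robot.hold_point_z behind it (robot.hold_point_z is the distance from the TCP to the grasp point, in m); x points along the fingers, y is the direction in which the jaws open and shut, and the axes are right-handed (so a half turn about x gives the same grasp; the last joint's range is limited). The gripper opens to 87 mm and grips with 3 to 60 N. Pads are 19 mm wide; open, the fingers measure 117 mm over their backs; the gripper's body (75 mm by 190 mm) begins 51 mm behind the grasp point.
Start: joints at [-1.226, 0.22, 1.526, -0, 1.395, -0.126], TCP at [0.283, -0.557, 0.223] pointing down, gripper open.
Joint ranges: [-2.98, 2.98], [-0.91, 2.08], [0.09, 2.57], [-1.24, 4.39], [0.2, 2.65], [-2.68, 2.68]. Speed limits (rad/s): [2.57, 2.57, 3.01, 3.14, 3.14, 3.14].

INTERFACE

Orientations are given as a unit quaternion [w, x, y, z].
In Python, from cell import robot, cams gives the robot as it stands.
- The arm moves only by the shell command python3 -m pendant 'ROWS' [FORCE]. ROWS is a JSON object of lists of equal length, an entry for each row: "angular": the turn, a rotation vector about the tool's x, y, z in degrees, a list of three; "offset": the shift along the tool's x, y, z in mm, a list of three; "jaw": the opening, from 0 (shut) to 1 (fully open). A call has 1 to 8 rows; each row is the pose to reach, as a shift and turn from the pose measured when the call began, along the tool's axes at that moment; what a row does not reach only later rows make up. A row lasts 1/10 s, in which the tool goes at most 50 mm and 8.59 degrees, less where a joint would pass 70% of its speed; a pose out of reach is approached as far as the arm can. A call with a gripper value outside its range is refused whole. The fingers move at their own pace and stop on an object; FORCE is the grip in N (left out, the last holds). Time passes only in rows, so rows that repeat a pose let the fingers close. It gives the time, the measured TCP pose, the force and the opening at its end, in the units of the state.
- robot.sense(): the state, without advancing time (a new reading comes with each control period).
- cams.get_image(name): name is "scene" or "top" or "wrist"; returns a dict with "color" (420x560x3 uint8, red, green, blue), "intrinsics" (3x3 intrinsics, pixels), "R" (3x3) and "t" (3): a world point X has camera coordinates R X + t. Camera axes: x right, y down, z forward; pixel columns grow to the right and rows downward; lengths in m; the calibration is good to about 2 mm. The wrist camera is an equidistant fisheye: a pixel r from the principal point sees the ray r / f radians off the axis. A picture is of the moment at which its call begins. There is no depth.
- robot.job_done(): hands the job in, once; it reports no verdict.
The state is a dict: "t": time; "qpos": joint angles; "joint_vel": joint speeds; "joint_torque": joint torques, N m; "ee_pos": TCP position; "orientation": TCP orientation; "ft_force": force on the tool from outside, world axes, zero at the start; "torque": the same for the moment, N m; "finger_gap": finger opening in m.
Only numpy, scipy, OpenCV 4.12 (cv2) and the standard library are available. Lean on these libraries where they do the work, as an engineer would, in place of code of your own. Each camera call takes 0.05 s, during which the arm holds its last target. There are 200 camera calls.

TASK

Secure the glass plate on the tilted specimen stage: swing the steel clamp strap round until its rubber foot is over the middle of the plate's bare upper margin, then screw down the clamp's hand knob clockwise until you feel it bite, and from there give it one eighth of a turn more and no further, or the glass will crack. Let go, and leave the plate and the things standing about where they are.

Things in the scene. Friction and masses are not known exactly. Their poses are not given: they have to be found in the camera images.
- knob_axis (a point): The clamp's black round fluted hand knob, 46 mm across, 26 mm tall, near the tilted table's high edge. Point on its axis, 11 mm below its upper rim, 20 mm above the strap's top face and 40 mm above the table's face. Fixed to the table, it does not turn with the knob: z is the knob's axis, out of the table, 32 degrees from vertical; x points up the slope. Seen from outside, clockwise tightens.
- clamp: Steel clamp strap, 24 mm wide, 6 mm thick, swivelling stiffly (0.12 N m, stays where left) about the knob's axis, parallel to the table. Origin on that axis at its underside, 14 mm above the table's face; z as the knob's axis. It runs along its own -x to an upturned end 88 mm away. It starts swung aside 0.95 to 1.5 rad from straight down the slope, clockwise as seen from outside.
- tab (a point): Centre of the strap's upturned end, 88 mm from the knob's axis: a steel tab 24 mm wide (along the strap's y), 5 mm thick (along x), its top 22 mm above the strap's underside. The point lies 15 mm above the underside, so 29 mm above the table's face and 23 mm above the plate's upper face when over it.
- foot_pad (a point): Bottom of the round rubber foot under the strap, 18 mm across, 72 mm from the knob's axis. With the knob loose it barely brushes the glass plate.
- washer (a joint): How far the washer under the knob drives the strap down past the bite: 0.0003 m per rad of knob turn (0 before), too small to read in the noise; feel for the bite: the knob runs free (0.02 N m) for an unknown 1.0 to 2.6 rad, then turning it takes 0.8 N m at once, of which 0.3 N m pushes back on a hand that stops, both rising 0.15 N m per rad. Let go, it stays. 1/8 turn = 0.785 rad.
- plate: Loose glass plate 90 x 90 x 6 mm with four root sections, lying on the tilted table against the ledge at its low edge. Origin at the centre of its underside; z out of the table, x up the slope. Its upper margin, 20 to 45 mm along x, is bare. With the strap straight down the slope the foot stands at x = 32 mm, y = 0 of the plate.
- stage: The tilting specimen stage, fixed to the bench: base 200 x 190 mm, and an aluminium table 190 (along the slope) x 180 x 12 mm tilted by 32 degrees; the table's upper face has its centre 98 mm above the origin. Origin at the middle of the base's underside; its x axis points horizontally towards the table's high edge.
- vial: Bystander: sample jar with a blue cap, 34 mm across, 75 mm tall. Origin under its centre.
- dropper: Bystander: white dropper bottle, 34 mm across, 118 mm tall. Origin under its centre.
- flask: Bystander: conical glass flask, 76 mm across, 110 mm tall. Origin under its centre.
- tweezers: Bystander: steel tweezers, 150 mm long, lying flat. Origin at the middle.
Not all that is in view belongs to the job. Leave any blue or yellow look-alike of the plate alone.

How it is judged:
By the outcome, as a careful person would: the job done as asked, in the order asked, and still so for the second after the job is handed in, with the robot touching nothing.
It also fails if it takes over 64 s, if anything falls off the work surface, if the arm or the gripper's body presses on something with over 40 N, if the wrist force passes 120 N, or if a joint passes its speed limit or range.

## Working session

There is one attempt and no reset: what is moved stays moved. The work goes in short steps, Python scripts to look and compute and a shell command to move; the robot and the scene stay as the last step left them, time stands still between calls to the robot, and variables do not carry over. Pictures are saved under pics/ and viewed, about 8 in all and at most 12, crops included, and the job is handed in when it is done.

```bash
ls; mkdir -p pics; python3 - <<'E'
from cell import robot,cams
import cv2,numpy as np
for n in ["scene","top"]:
    d=cams.get_image(n); cv2.imwrite(f"pics/{n}0.png",d["color"][:,:,::-1]); print(n,np.round(d["intrinsics"],1).tolist(),np.round(d["R"],3).tolist(),np.round(d["t"],3).tolist())
print(robot.sense(),robot.hold_point_z)
E
```

```text
pics
scene [[462.1, 0.0, 280.4], [0.0, 462.1, 209.7], [0.0, 0.0, 1.0]] [[-0.595, 0.804, -0.006], [0.555, 0.405, -0.727], [-0.582, -0.436, -0.687]] [0.352, -0.217, 1.53]
top [[411.0, 0.0, 276.8], [0.0, 411.0, 210.8], [0.0, 0.0, 1.0]] [[0.01, -1.0, -0.001], [-0.976, -0.009, -0.219], [0.219, 0.003, -0.976]] [-0.054, 0.603, 0.837]
{'t': 0.1, 'qpos': array([-1.22608801e+00,  2.21176877e-01,  1.52748619e+00, -2.13732714e-06,
        1.39469081e+00, -1.26096656e-01]), 'joint_vel': array([-0.00085057, -0.00174675, -0.00343906,  0.00036393,  0.00080931,
       -0.0011631 ]), 'joint_torque': array([ 1.07862947e-03, -4.95943880e+01, -3.88518655e+01,  7.02602137e-02,
        5.15480340e-02, -6.45627142e-05]), 'ee_pos': array([ 0.28331178, -0.5564785 ,  0.22153386]), 'orientation': array([-0.1643028 , -0.6875362 , -0.16554057,  0.68767353]), 'ft_force': array([ 0.7190352 ,  0.13408756, -0.42601785]), 'torque': array([-0.02298746,  0.02001211, -0.06206291]), 'finger_gap': 0.08686543062736272} 0.0187
```

View pics/scene0.png

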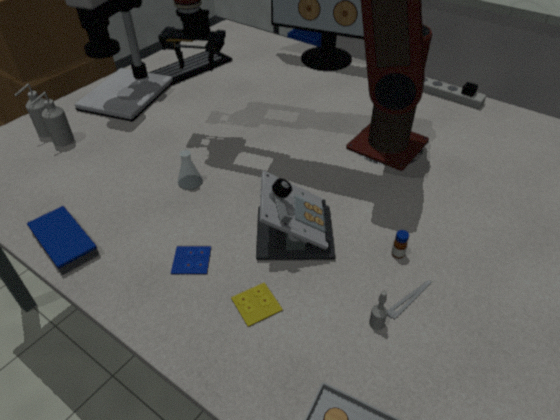

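View pics/top0.png

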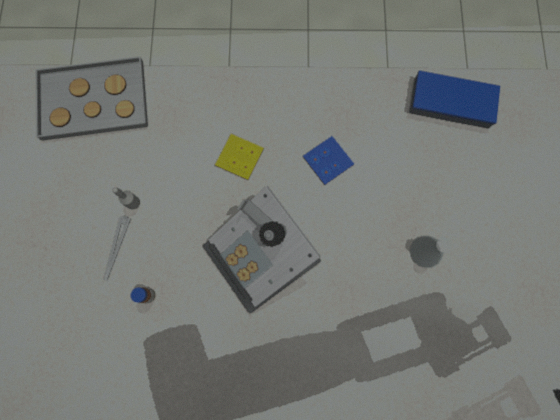

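The stage is at top (262,250) and scene (296,220). The glass plate with root sections on the tilted table is at top (245,258), the knob at top (272,234), and the strap points up-left towards (245,205). The yellow (240,157) and blue (328,160) tiles lie flat on the bench, so they are the look-alikes. I'll confirm in an enlarged crop.

```bash
python3 - <<'E'
import cv2,numpy as np
a=cv2.imread("pics/top0.png")[175:325,190:340];b=cv2.imread("pics/scene0.png")[160:270,245:345]
a=cv2.resize(a,(450,450),interpolation=cv2.INTER_CUBIC);b=cv2.resize(b,(350,385),interpolation=cv2.INTER_CUBIC)
c=np.zeros((450,800,3),np.uint8);c[:,:450]=a;c[:385,450:]=b
cv2.imwrite("pics/crop0.png",np.clip(c*1.6,0,255).astype(np.uint8))
E
```

```text
(no output)
```

View pics/crop0.png

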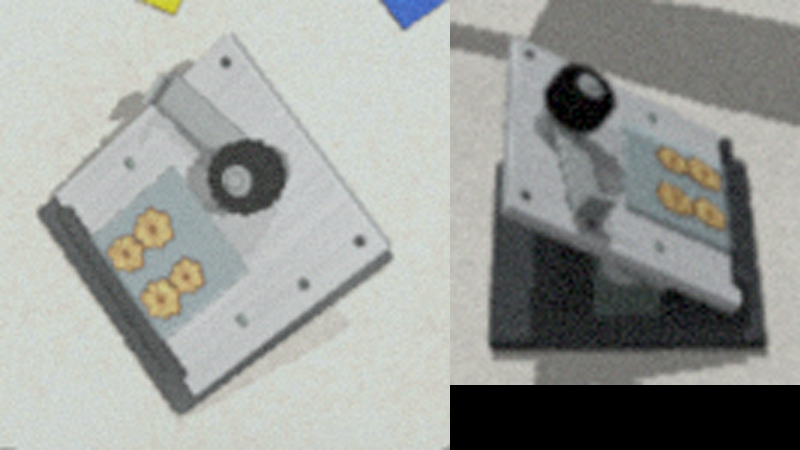

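```bash
cat >h.py <<'E'
import numpy as np
from scipy.spatial.transform import Rotation as Rot
T=np.radians(32)
def axes(yaw):
    h=np.array([np.cos(yaw),np.sin(yaw),0]);up=h*np.cos(T)+np.array([0,0,np.sin(T)]);n=-h*np.sin(T)+np.array([0,0,np.cos(T)])
    return up,np.cross(n,up),n
def proj(d,X):
    c=d["R"]@X+d["t"];K=d["intrinsics"];return (K@c)[:2]/c[2]
def pts(p):
    x,y,yaw,s,th=p; u,l,n=axes(yaw); C=np.array([x,y,.098])
    k=C+s*u
    sd=-(np.cos(th)*u-np.sin(th)*(-l)*-1) # placeholder
    # straight down = -u ; clockwise by th (seen from +n)
    sd=Rot.from_rotvec(-th*n).apply(-u)
    return dict(A=C+.095*u+.09*l,B=C+.095*u-.09*l,Lo1=C-.095*u+.09*l,Lo2=C-.095*u-.09*l,kt=k+.051*n,tab=k+.088*sd+.036*n,k=k+.040*n,tabp=k+.088*sd+.029*n,C=C,sd=sd,foot=k-.072*u+.006*n)
E
cat >fit.py <<'E'
from h import *
from cell import cams
from scipy.optimize import least_squares
D={n:cams.get_image(n) for n in("top","scene")}
t=lambda a,b:(190+a/3,175+b/3); s=lambda a,b:(245+(a-450)/3.5,160+b/3.5)
O=[("top","A",t(233,35),1),("top","B",t(390,247),1),("scene","A",s(503,208),1),("scene","B",s(513,38),1),("top","Lo1",t(52,200),.3),("top","Lo2",t(187,395),.3),
("top","kt",t(237,180),1),("scene","kt",s(592,85),1),("top","tab",t(165,85),.5),("scene","tab",s(593,212),.5)]
def f(p):
    P=pts(p);return np.concatenate([w*(proj(D[c],P[k])-o) for c,k,o,w in O])
r=least_squares(f,[.5,-.05,-.7,.06,1.2],loss="soft_l1");print(r.x.round(4))
for (c,k,o,w),e in zip(O,f(r.x).reshape(-1,2)):print(c,k,(e/w).round(1))
P=pts(r.x);print({k:v.round(4).tolist() for k,v in P.items()})
np.save("p.npy",r.x)
E
python3 fit.py
```

```text
[ 0.517  -0.0137 -0.9354  0.0603  1.4193]
top A [-2.1 -0.9]
top B [-0.7  0.5]
scene A [-0.6 -1.6]
scene B [-1.1 -1.5]
top Lo1 [ 0.3 -2.2]
top Lo2 [2.1 0.5]
top kt [-0.5  0.5]
scene kt [-1.8  0.1]
top tab [-3.  -0.2]
scene tab [-0.5 -5.3]
{'A': [0.6372, -0.0252, 0.1483], 'B': [0.4924, -0.132, 0.1483], 'Lo1': [0.5416, 0.1045, 0.0477], 'Lo2': [0.3967, -0.0023, 0.0477], 'kt': [0.5313, -0.0331, 0.1732], 'tab': [0.5993, 0.0212, 0.1534], 'k': [0.5347, -0.0378, 0.1639], 'tabp': [0.6015, 0.0182, 0.1475], 'C': [0.517, -0.0137, 0.098], 'sd': [0.7196, 0.6898, -0.08], 'foot': [0.5092, -0.0032, 0.0969]}
```

```bash
cat >>h.py <<'E'
def rel(g,ang,yaw,stand=0,hold=.0187,verbose=True):
    """grasp point g, jaw dir = l rotated by ang about n; prints tool-frame offset mm and rotvec deg, for both jaw signs"""
    from cell import robot
    s=robot.sense();q=s["orientation"];R0=Rot.from_quat([q[1],q[2],q[3],q[0]])
    u,l,n=axes(yaw);x=-n
    tcp=g+stand*n+hold*x
    off=R0.inv().apply(tcp-s["ee_pos"])*1000
    print("off",off.round(1))
    for sg in(1,-1):
        y=sg*Rot.from_rotvec(ang*n).apply(l);R=Rot.from_matrix(np.c_[x,y,np.cross(x,y)])
        print("rot",sg,np.degrees((R0.inv()*R).as_rotvec()).round(2))
def st():
    from cell import robot
    s=robot.sense();q=s["orientation"];R0=Rot.from_quat([q[1],q[2],q[3],q[0]]);M=R0.as_matrix()
    print("t%.2f"%s["t"],"q",s["qpos"].round(3),"p",s["ee_pos"].round(4),"F",R0.inv().apply(s["ft_force"]).round(2),"M",R0.inv().apply(s["torque"]).round(3),"gap",round(s["finger_gap"]*1000,1))
    return s,M
E
python3 - <<'E'
from h import *
p=np.load("p.npy");P=pts(p);s,M=st();print(M.round(3))
rel(P["tabp"]+.0*axes(p[2])[2],-p[4],p[2],stand=.08)
rel(P["k"],0,p[2],stand=.12)
E
```

```text
t0.20 q [-1.226  0.221  1.527  0.     1.395 -0.126] p [ 0.2834 -0.5566  0.2218] F [-0.45 -0.27  0.15] M [-0.024 -0.01  -0.045] gap 87.2
[[-0.     0.454 -0.891]
 [ 0.001 -0.891 -0.454]
 [-1.    -0.001 -0.   ]]
off [  23. -400. -539.]
rot 1 [-17.64   0.19  32.2 ]
rot -1 [156.11  45.43  -0.27]
off [ -27.3 -401.3 -450.6]
rot 1 [-96.54 -23.53  27.73]
rot -1 [78.3  26.54 22.52]
```

```bash
python3 -m pendant '{"offset":[[-40,-30,-40],[-70,-70,-90],[-70,-100,-140],[-70,-140,-190],[-70,-170,-240],[-70,-210,-290],[-70,-250,-340],[-70,-285,-385]],"angular":[[0,0,0],[0,0,0],[-2,0,4],[-4,0,8],[-6,0,12],[-9,0,16],[-11,0,20],[-13,0,24]],"jaw":[0.7,0.7,0.7,0.7,0.7,0.7,0.7,0.7]}'; python3 - <<'E'
from h import *
p=np.load("p.npy");P=pts(p);s,M=st()
rel(P["tabp"],-p[4],p[2],stand=.08)
E
```

```text
t: 1.0
ee_pos: [0.4561, -0.2135, 0.2923]
orientation: [0.381, 0.685, 0.094, -0.614]
ft_force: [1.6, 0.2, -0.0]
finger_gap: 0.061
t1.00 q [-0.455 -0.402  2.033 -0.226  1.152  0.469] p [ 0.4561 -0.2135  0.2923] F [ 0.3   0.74 -1.35] M [ 0.026  0.057 -0.19 ] gap 61.0
off [  25.9 -140.8 -265.6]
rot 1 [-4.6   0.16  7.97]
rot -1 [174.98  12.2   -0.24]
```

```bash
python3 -m pendant '{"offset":[[-10,-25,-45],[-10,-50,-90],[0,-75,-140],[0,-100,-190],[5,-120,-230],[15,-140,-265],[26,-141,-266],[26,-141,-266]],"angular":[[-1,0,2],[-2,0,4],[-4,0,6],[-4.6,0.2,8],[-4.6,0.2,8],[-4.6,0.2,8],[-4.6,0.2,8],[-4.6,0.2,8]],"jaw":[0.6,0.6,0.6,0.6,0.6,0.6,0.6,0.6]}'; python3 - <<'E'
from h import *
from cell import cams
import cv2
p=np.load("p.npy");P=pts(p);s,M=st()
rel(P["tabp"],-p[4],p[2],stand=.08)
d=cams.get_image("wrist");cv2.imwrite("pics/w1.png",d["color"][:,:,::-1]);print(d["intrinsics"].round(1).tolist())
def pf(d,X):
    c=d["R"]@X+d["t"];r=np.hypot(c[0],c[1]);a=np.arctan2(r,c[2]);K=d["intrinsics"];return (K[:2,2]+K[0,0]*a*c[:2]/r).round(1)
for k in("A","B","Lo1","kt","tab","tabp"):print(k,pf(d,P[k]))
E
```

```text
t: 1.8
ee_pos: [0.5811, 0.0454, 0.196]
orientation: [0.451, 0.673, 0.073, -0.582]
ft_force: [-0.5, 0.1, 0.2]
finger_gap: 0.052
t1.80 q [ 0.23   0.021  1.897 -0.589  1.067  1.26 ] p [0.5811 0.0454 0.196 ] F [-0.34 -0.31  0.33] M [-0.023  0.068 -0.285] gap 52.0
off [-2.2  3.1  0.3]
rot 1 [0.26 0.15 0.14]
rot -1 [-179.74   -0.22    0.23]
[[325.2, 0.0, 274.5], [0.0, 325.2, 207.1], [0.0, 0.0, 1.0]]
A [337.9 216.1]
B [296.6 380.9]
Lo1 [113.4 181.3]
kt [277.9 341.1]
tab [279.1 224. ]
tabp [279.  221.1]
```

View pics/w1.png

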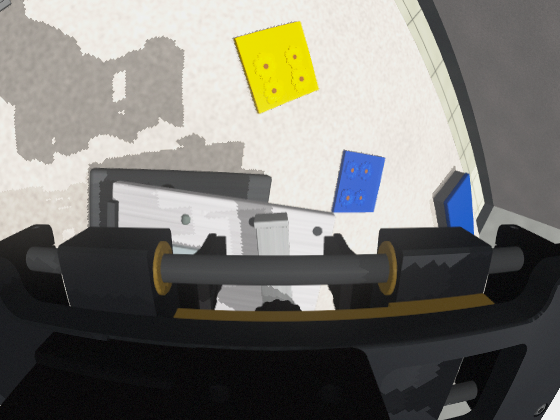

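```bash
cat >fit2.py <<'E'
from h import *
from cell import cams
from scipy.optimize import least_squares
D={n:cams.get_image(n) for n in("top","scene","wrist")}
def pj(c,X):
    d=D[c]
    if c!="wrist":return proj(d,X)
    c=d["R"]@X+d["t"];r=np.hypot(c[0],c[1]);a=np.arctan2(r,c[2]);K=d["intrinsics"];return K[:2,2]+K[0,0]*a*c[:2]/r
t=lambda a,b:(190+a/3,175+b/3); s=lambda a,b:(245+(a-450)/3.5,160+b/3.5)
O=[("top","A",t(233,35),1),("top","B",t(390,247),1),("scene","A",s(503,208),1),("scene","B",s(513,38),1),("top","Lo1",t(52,200),.3),("top","Lo2",t(187,395),.3),
("top","kt",t(237,180),1),("scene","kt",s(592,85),1),("top","tab",t(168,85),.3),("wrist","tab",(270,218),.7),("wrist","A",(336,213),.7)]
def f(p):
    P=pts(p);return np.concatenate([w*(pj(c,P[k])-o) for c,k,o,w in O])
r=least_squares(f,np.load("p.npy"),loss="soft_l1");print(r.x.round(4))
for (c,k,o,w),e in zip(O,f(r.x).reshape(-1,2)):print(c,k,(e/w).round(1))
np.save("p.npy",r.x);p=r.x;P=pts(p);print(P["k"],P["tabp"])
rel(P["tabp"],-p[4],p[2],stand=.008)
E
python3 fit2.py
```

```text
[ 0.5194 -0.0136 -0.9508  0.0582  1.39  ]
top A [-1.2 -2. ]
top B [-1.   0.2]
scene A [-1.8 -1.3]
scene B [-1.1 -1.3]
top Lo1 [ 0.5 -4.1]
top Lo2 [ 1.2 -0.8]
top kt [-1.1  0. ]
scene kt [-1.6  0.9]
top tab [-4.8 -0.1]
wrist tab [0.1 1.2]
wrist A [-1.1  0.2]
[ 0.53579459 -0.03651727  0.16275672] [0.60183882 0.01995722 0.14504258]
off [74.  -3.6 -2. ]
rot 1 [-1.06 -0.51 -0.17]
rot -1 [178.94  -0.26   0.8 ]
```

```bash
python3 -m pendant '{"offset":[[15,-2,-1],[30,-3,-2],[45,-3.5,-2],[55,-3.5,-2],[63,-3.5,-2],[70,-3.5,-2],[74,-3.5,-2],[74,-3.5,-2]],"angular":[[0,0,0],[-1,-0.5,-0.2],[-1,-0.5,-0.2],[-1,-0.5,-0.2],[-1,-0.5,-0.2],[-1,-0.5,-0.2],[-1,-0.5,-0.2],[-1,-0.5,-0.2]],"jaw":[0.6,0.6,0.6,0.6,0.6,0.6,0.6,0.6]}' 5; python3 -c "
from h import *
st()"; python3 -m pendant '{"offset":[[0,0,0],[0,0,0],[0,0,0],[0,0,0],[0,0,0]],"angular":[[0,0,0],[0,0,0],[0,0,0],[0,0,0],[0,0,0]],"jaw":[0.45,0.38,0.33,0.29,0.26]}'; python3 - <<'E'
from h import *
from cell import cams
import cv2
s,M=st()
d=cams.get_image("wrist");cv2.imwrite("pics/w2.png",cv2.resize(d["color"][180:360,180:370,::-1],None,fx=3,fy=3))
E
```

```text
t: 2.8
ee_pos: [0.6051, 0.0151, 0.1355]
orientation: [0.455, 0.668, 0.075, -0.584]
ft_force: [0.0, 0.5, 0.8]
finger_gap: 0.052
t2.80 q [ 0.165  0.132  1.905 -0.629  0.941  1.272] p [0.6051 0.0151 0.1355] F [-0.87  0.16 -0.26] M [-0.017  0.104 -0.296] gap 52.0
t: 3.3
ee_pos: [0.605, 0.0156, 0.1354]
orientation: [0.454, 0.669, 0.075, -0.584]
ft_force: [-1.1, 1.4, -0.6]
finger_gap: 0.0259
t3.30 q [ 0.165  0.132  1.905 -0.628  0.941  1.272] p [0.605  0.0156 0.1354] F [-0.39 -1.78 -0.27] M [ 0.053  0.285 -0.606] gap 25.9
```

View pics/w2.png

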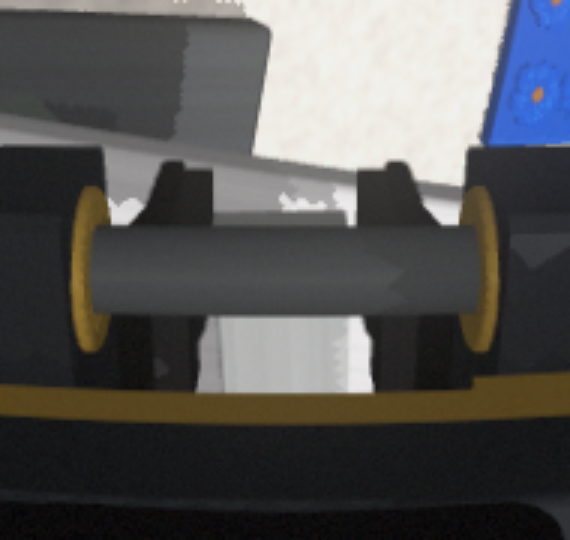

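```bash
cat >>h.py <<'E'
def arc(piv,degs):
    from cell import robot
    s=robot.sense();q=s["orientation"];R0=Rot.from_quat([q[1],q[2],q[3],q[0]]);c=R0.inv().apply(piv-s["ee_pos"])*1000;print("piv",c.round(1))
    for a in degs:
        print(a,(c-Rot.from_rotvec([np.radians(a),0,0]).apply(c)).round(1).tolist())
def ang(yaw):
    "jaw angle about n from l (deg), tilt error of tool x"
    from cell import robot
    s=robot.sense();q=s["orientation"];M=Rot.from_quat([q[1],q[2],q[3],q[0]]).as_matrix();u,l,n=axes(yaw)
    print("th(deg)",round(-np.degrees(np.arctan2(M[:,1]@-u,M[:,1]@l)),2),"tilt",np.degrees(np.arcsin([M[:,0]@u,M[:,0]@l])).round(2))
E
python3 - <<'E'
from h import *
p=np.load("p.npy");P=pts(p);ang(p[2]);arc(P["k"],range(-4,-33,-4))
E
```

```text
th(deg) 79.68 tilt [-0.09 -0.01]
piv [-22.1   0.5  88.1]
-4 [0.0, -6.1, 0.3]
-8 [-0.0, -12.3, 0.9]
-12 [-0.0, -18.3, 2.0]
-16 [0.0, -24.3, 3.6]
-20 [-0.0, -30.1, 5.5]
-24 [0.0, -35.8, 7.8]
-28 [0.0, -41.3, 10.6]
-32 [0.0, -46.6, 13.7]
```

```bash
python3 -m pendant '{"offset":[[0,-6,0.3],[0,-12.3,0.9],[0,-18.3,2],[0,-24.3,3.6],[0,-30.1,5.5],[0,-35.8,7.8],[0,-41.3,10.6],[0,-46.6,13.7]],"angular":[[-4,0,0],[-8,0,0],[-12,0,0],[-16,0,0],[-20,0,0],[-24,0,0],[-28,0,0],[-32,0,0]],"jaw":[0.29,0.29,0.29,0.29,0.29,0.29,0.29,0.29]}'; python3 - <<'E'
from h import *
p=np.load("p.npy");P=pts(p);st();ang(p[2]);arc(P["k"],range(-4,-33,-4))
from cell import cams
import cv2
d=cams.get_image("wrist");cv2.imwrite("pics/w3.png",cv2.resize(d["color"][150:350,100:400,::-1],None,fx=2,fy=2))
E
```

```text
t: 4.15
ee_pos: [0.5662, 0.0327, 0.1129]
orientation: [0.622, 0.517, 0.233, -0.54]
ft_force: [1.4, -0.5, 0.6]
finger_gap: 0.0252
t4.15 q [ 0.213  0.094  1.996 -0.656  0.923  0.794] p [0.5662 0.0327 0.1129] F [0.16 1.56 0.33] M [0.011 0.128 0.072] gap 25.2
th(deg) 47.52 tilt [-0.02  0.03]
piv [-21.8  -0.2  87.8]
-4 [0.0, -6.1, 0.2]
-8 [-0.0, -12.2, 0.8]
-12 [-0.0, -18.3, 1.9]
-16 [0.0, -24.2, 3.3]
-20 [-0.0, -30.1, 5.2]
-24 [0.0, -35.7, 7.5]
-28 [0.0, -41.3, 10.2]
-32 [0.0, -46.6, 13.2]
```

View pics/w3.png

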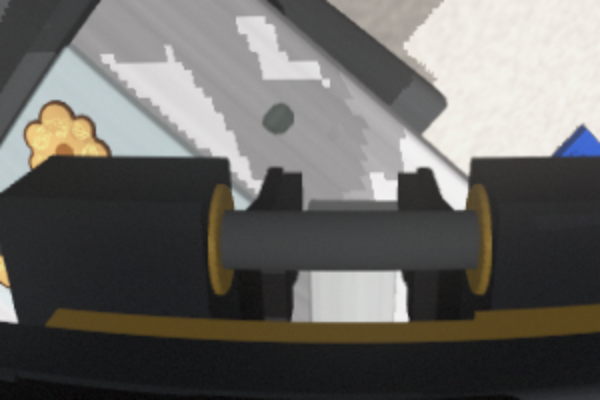

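The strap follows in the finger cage: the tab is at crop (353,205) between the fingers, and the push force of 1.6 N matches 0.12 N m over 88 mm. I'll continue the arc.

```bash
python3 -m pendant '{"offset":[[0,-6,0.2],[0,-12.2,0.8],[0,-18.3,1.9],[0,-24.2,3.3],[0,-30.1,5.2],[0,-35.7,7.5],[0,-41.3,10.2],[0,-46.6,13.2]],"angular":[[-4,0,0],[-8,0,0],[-12,0,0],[-16,0,0],[-20,0,0],[-24,0,0],[-28,0,0],[-32,0,0]],"jaw":[0.29,0.29,0.29,0.29,0.29,0.29,0.29,0.29]}'; python3 - <<'E'
from h import *
p=np.load("p.npy");P=pts(p);st();ang(p[2]);arc(P["k"],[-4,-8,-12,-14,-15,-15.5,-16])
E
```

```text
t: 5.0
ee_pos: [0.5195, 0.0262, 0.0993]
orientation: [0.741, 0.323, 0.374, -0.454]
ft_force: [1.9, -0.4, 0.3]
finger_gap: 0.0255
t5.00 q [ 0.221  0.009  2.116 -0.672  0.9    0.264] p [0.5195 0.0262 0.0993] F [0.5  1.64 1.04] M [0.029 0.155 0.245] gap 25.5
th(deg) 15.22 tilt [-0.02  0.03]
piv [-21.8  -0.1  88. ]
-4 [0.0, -6.1, 0.2]
-8 [-0.0, -12.2, 0.8]
-12 [-0.0, -18.3, 1.9]
-14 [-0.0, -21.3, 2.6]
-15 [0.0, -22.8, 3.0]
-15.5 [-0.0, -23.5, 3.2]
-16 [0.0, -24.3, 3.4]
```

```bash
python3 -m pendant '{"offset":[[0,-6,0.2],[0,-12.2,0.8],[0,-18.3,1.9],[0,-21.3,2.6],[0,-23.8,3],[0,-23.8,3]],"angular":[[-4,0,0],[-8,0,0],[-12,0,0],[-14,0,0],[-15.2,0,0],[-15.2,0,0]],"jaw":[0.29,0.29,0.29,0.29,0.29,0.29]}'; python3 -c "
from h import *
p=np.load('p.npy');st();ang(p[2])"
python3 -m pendant '{"offset":[[0,0.5,0],[0,0.5,0],[-10,0.5,0],[-25,0.5,0],[-45,0.5,0],[-70,0.5,0],[-90,0.5,0],[-90,0.5,0]],"angular":[[0,0,0],[0,0,0],[0,0,0],[0,0,0],[0,0,0],[0,0,0],[0,0,0],[0,0,0]],"jaw":[0.38,0.4,0.4,0.4,0.45,0.5,0.5,0.5]}'; python3 - <<'E'
from h import *
p=np.load("p.npy");st()
from cell import cams
import cv2
d=cams.get_image("wrist");a=cv2.resize(d["color"][100:400,80:480,::-1],None,fx=2,fy=2)
cv2.imwrite("pics/w4.png",a)
E
```

```text
t: 5.6
ee_pos: [0.4987, 0.0145, 0.0978]
orientation: [0.778, 0.223, 0.431, -0.4]
ft_force: [0.3, 0.5, -0.5]
finger_gap: 0.0254
t5.60 q [ 0.205 -0.048  2.175 -0.674  0.889 -0.012] p [0.4987 0.0145 0.0978] F [ 0.32  0.52 -0.48] M [0.046 0.31  0.177] gap 25.4
th(deg) 0.07 tilt [-0.    0.04]
t: 6.4
ee_pos: [0.4727, 0.0552, 0.1773]
orientation: [0.779, 0.224, 0.429, -0.399]
ft_force: [0.4, 0.2, -0.0]
finger_gap: 0.0431
t6.40 q [ 0.316 -0.2    2.141 -0.605  1.093 -0.047] p [0.4727 0.0552 0.1773] F [0.07 0.5  0.03] M [0.081 0.302 0.088] gap 43.1
```

View pics/w4.png

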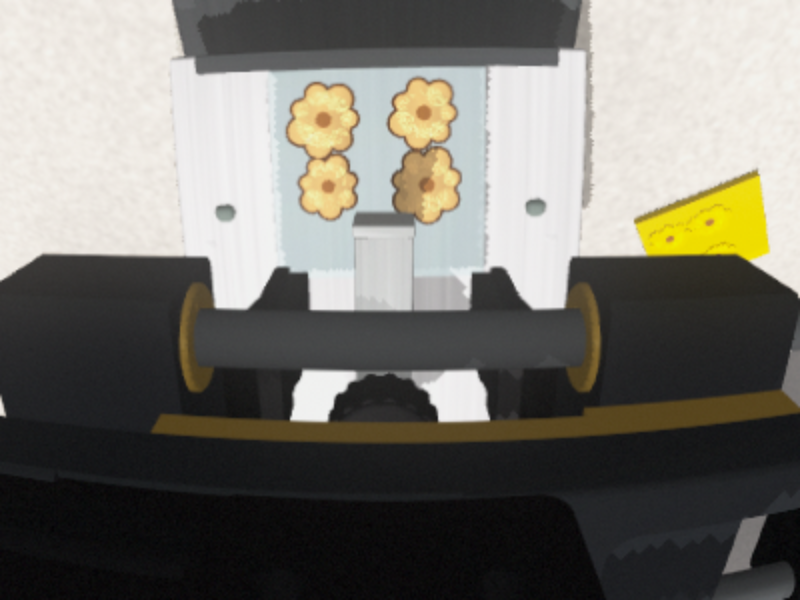

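```bash
python3 - <<'E'
from h import *
p=np.load("p.npy");P=pts(p)
rel(P["k"],np.pi/2,p[2],stand=.065);rel(P["k"],np.pi/2,p[2],stand=.005)
E
```

```text
off [23.6 -1.  87.3]
rot 1 [-90.11   0.23  -0.15]
rot -1 [89.89 -0.15 -0.23]
off [83.6 -1.3 87.3]
rot 1 [-90.11   0.23  -0.15]
rot -1 [89.89 -0.15 -0.23]
```

```bash
python3 -m pendant '{"offset":[[0,0,15],[0,0,30],[0,0,45],[0,0,60],[5,0,75],[10,-1,87],[18,-1,87],[23.5,-1,87.3]],"angular":[[-8,0,0],[-16,0,0],[-24,0,0],[-32,0,0],[-40,0,0],[-48,0,0],[-56,0,0],[-64,0,0]],"jaw":[0.6,0.7,0.8,0.8,0.8,0.8,0.8,0.8]}'; python3 -m pendant '{"offset":[[0,0,0],[0,0,0],[0,0,0],[0,0,0],[0,0,0]],"angular":[[-8,0,0],[-16,0,0],[-24,0,0],[-26,0,0],[-26,0,0]],"jaw":[0.8,0.8,0.8,0.8,0.8]}';python3 - <<'E'
from h import *
p=np.load("p.npy");P=pts(p);st();ang(p[2])
rel(P["k"],np.pi/2,p[2],stand=.065);rel(P["k"],np.pi/2,p[2],stand=.005)
from cell import cams
import cv2
d=cams.get_image("wrist");a=cv2.resize(d["color"][100:400,80:480,::-1],None,fx=2,fy=2)
cv2.imwrite("pics/w5.png",a)
E
```

```text
t: 7.25
ee_pos: [0.5211, -0.0175, 0.2005]
orientation: [0.777, -0.225, 0.577, -0.109]
ft_force: [0.1, 0.7, -0.2]
finger_gap: 0.0697
t: 7.75
ee_pos: [0.5204, -0.0181, 0.199]
orientation: [0.706, -0.394, 0.588, 0.023]
ft_force: [1.5, -0.4, -0.9]
finger_gap: 0.0697
t7.75 q [ 0.12  -0.18   2.08  -0.572  1.031 -1.827] p [ 0.5204 -0.0181  0.199 ] F [ 1.42 -0.54  1.  ] M [ 0.106 -0.122  0.393] gap 69.7
th(deg) -90.23 tilt [-0.07  0.  ]
off [-2.9 -1.1  1.8]
rot 1 [ 0.23  0.   -0.07]
rot -1 [-1.7977e+02  1.1000e-01  1.0000e-02]
off [57.1 -1.2  1.8]
rot 1 [ 0.23  0.   -0.07]
rot -1 [-1.7977e+02  1.1000e-01  1.0000e-02]
```

View pics/w5.png

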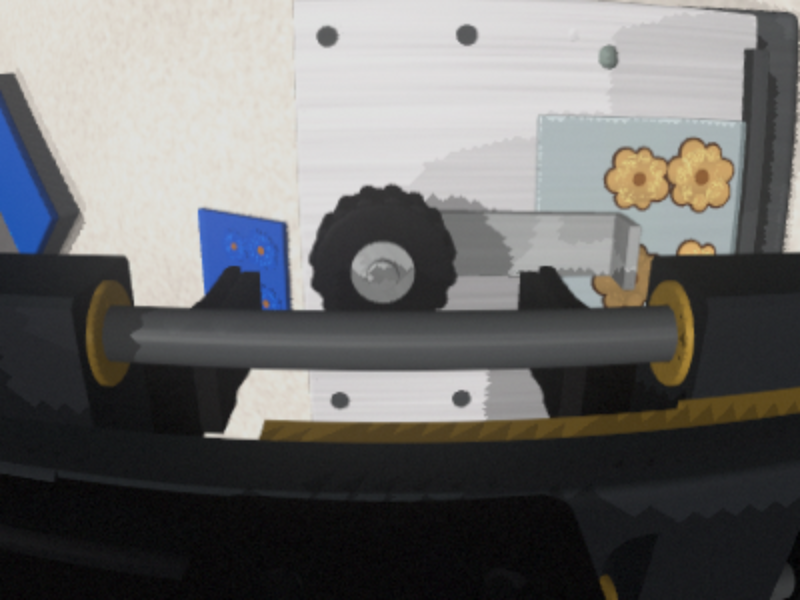

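```bash
python3 - <<'E'
from h import *
from cell import cams,robot
from scipy.optimize import least_squares
p=np.load("p.npy");P=pts(p);u,l,n=axes(p[2]);d=cams.get_image("wrist")
def pj(X):
    c=d["R"]@X+d["t"];r=np.hypot(c[0],c[1]);a=np.arctan2(r,c[2]);K=d["intrinsics"];return K[:2,2]+K[0,0]*a*c[:2]/r
C=P["k"]
pt=lambda a,b:np.array([80+a/2,100+b/2])
print("cap",pj(C+.012*n),pt(383,270))
# knob rim extents at rim height +.011
for h in(.011,-.015):
  ring=np.array([pj(C+h*n+.023*(np.cos(t)*u+np.sin(t)*l)) for t in np.linspace(0,6.28,90)]);print(h,ring.min(0),ring.max(0))
print("seen rim x",pt(311,0)[0],pt(456,0)[0],"top",pt(0,185)[1])
print("high edge holes/edge: A",pj(P["A"]),"B",pj(P["B"]),"edge seen x",pt(297,0)[0],pt(310,0)[0])
f=lambda a:pj(C+a[0]*u+a[1]*l+.012*n)-pt(383,270);r=least_squares(f,[0,0]);print("shift u,l",r.x*1000)
E
```

```text
cap [272.62501656 237.82096152] [271.5 235. ]
0.011 [236.32667922 201.75021421] [308.98403059 270.31488003]
-0.015 [240.38560611 193.25154371] [305.23159683 255.2253198 ]
seen rim x 235.5 308.0 top 192.5
high edge holes/edge: A [230.99749255 313.23989914] B [224.20316087  99.0798944 ] edge seen x 228.5 235.0
shift u,l [ 0.71021477 -1.87105535]
```

```bash
python3 -m pendant '{"offset":[[12,-2,1],[24,-2,1],[34,-2,1],[42,-2,1],[48,-2,1],[53,-2,1],[57,-2,1],[57,-2,1]],"angular":[[0,0,0],[0,0,0],[0,0,0],[0,0,0],[0,0,0],[0,0,0],[0,0,0],[0,0,0]],"jaw":[0.8,0.8,0.8,0.8,0.8,0.7,0.65,0.62]}' 5; python3 -c "
from h import *
st()"; python3 -m pendant '{"offset":[[0,0,0],[0,0,0]],"angular":[[0,0,0],[0,0,0]],"jaw":[0.57,0.55]}';python3 -c "
from h import *
st()";python3 -m pendant '{"offset":[[0,0,0],[0,0,0],[0,0,0]],"angular":[[0,0,0],[0,0,0],[0,0,0]],"jaw":[0.5,0.48,0.48]}';python3 -c "
from h import *
st()
p=np.load('p.npy');P=pts(p);rel(P['k'],np.pi/2,p[2],stand=.005)"
```

```text
t: 8.65
ee_pos: [0.5399, -0.0434, 0.1517]
orientation: [0.706, -0.394, 0.588, 0.023]
ft_force: [0.4, 0.4, 0.1]
finger_gap: 0.0562
t8.65 q [ 0.058 -0.084  2.091 -0.603  0.91  -1.812] p [ 0.5399 -0.0434  0.1517] F [-0.17  0.05  0.56] M [ 0.088 -0.133  0.365] gap 56.2
t: 8.85
ee_pos: [0.54, -0.0433, 0.152]
orientation: [0.706, -0.394, 0.588, 0.023]
ft_force: [0.1, -0.1, -0.3]
finger_gap: 0.0499
t8.85 q [ 0.058 -0.084  2.09  -0.603  0.91  -1.812] p [ 0.54   -0.0433  0.152 ] F [0.3  0.04 0.  ] M [ 0.082 -0.111  0.349] gap 49.9
t: 9.15
ee_pos: [0.5402, -0.0431, 0.1523]
orientation: [0.707, -0.394, 0.588, 0.023]
ft_force: [-1.4, 2.3, 1.7]
finger_gap: 0.0448
t9.15 q [ 0.059 -0.085  2.09  -0.603  0.91  -1.812] p [ 0.5402 -0.0431  0.1523] F [-2.87  1.32  0.22] M [ 0.134 -0.064  0.458] gap 44.8
off [0.7 1.2 0.2]
rot 1 [ 0.13  0.07 -0.04]
rot -1 [-1.7987e+02  7.0000e-02  1.1000e-01]
```

```bash
python3 -m pendant '{"offset":[[0,0,0],[0,0,0],[0,0,0]],"angular":[[0,0,0],[0,0,0],[0,0,0]],"jaw":[0.3,0.3,0.3]}' 60;python3 -c "
from h import *
st()
p=np.load('p.npy');P=pts(p);ang(p[2]);arc(P['k']+.0007*axes(p[2])[0]-.0008*axes(p[2])[1],[4,20,40,60])"
```

```text
t: 9.45
ee_pos: [0.5402, -0.043, 0.1523]
orientation: [0.707, -0.394, 0.588, 0.023]
ft_force: [-0.7, 1.2, 0.7]
finger_gap: 0.044
t9.45 q [ 0.059 -0.085  2.09  -0.603  0.91  -1.812] p [ 0.5402 -0.043   0.1523] F [-1.31  0.79  0.12] M [ 0.08 -0.1   0.43] gap 44.0
th(deg) -90.14 tilt [-0.04  0.07]
piv [-13.    0.5  -0.6]
4 [0.0, -0.0, -0.0]
20 [-0.0, -0.2, -0.2]
40 [0.0, -0.3, -0.4]
60 [0.0, -0.3, -0.7]
```

```bash
python3 -m pendant '{"offset":[[0,0,0],[0,0,0],[0,0,0],[0,0,0],[0,0,0],[0,0,0],[0,0,0],[0,0,0]],"angular":[[6,0,0],[12,0,0],[18,0,0],[24,0,0],[30,0,0],[36,0,0],[42,0,0],[48,0,0]],"jaw":[0.3,0.3,0.3,0.3,0.3,0.3,0.3,0.3]}';python3 -c "
from h import *
st()
p=np.load('p.npy');P=pts(p);ang(p[2]);arc(P['k']+.0007*axes(p[2])[0]-.0008*axes(p[2])[1],[4,20,40,60])"
```

```text
t: 10.25
ee_pos: [0.5403, -0.0432, 0.1525]
orientation: [0.806, -0.07, 0.546, -0.219]
ft_force: [-1.0, -0.7, 0.7]
finger_gap: 0.044
t10.25 q [ 0.059 -0.085  2.09  -0.603  0.91  -0.97 ] p [ 0.5403 -0.0432  0.1525] F [-0.59 -1.18 -0.58] M [0.065 0.191 0.325] gap 44.0
th(deg) -41.89 tilt [-0.02  0.06]
piv [-13.    0.1  -0.9]
4 [0.0, -0.1, -0.0]
20 [-0.0, -0.3, -0.1]
40 [0.0, -0.5, -0.3]
60 [0.0, -0.7, -0.5]
```

```bash
cat >s.py <<'E'
from h import *
p=np.load('p.npy');s,M=st();ang(p[2])
E
for i in 1; do
python3 -m pendant '{"offset":[[0,0,0],[0,0,0]],"angular":[[2.5,0,0],[5,0,0]],"jaw":[0.3,0.3]}'>/dev/null;python3 s.py
python3 -m pendant '{"offset":[[0,0,0],[0,0,0]],"angular":[[2.5,0,0],[5,0,0]],"jaw":[0.3,0.3]}'>/dev/null;python3 s.py
python3 -m pendant '{"offset":[[0,0,0],[0,0,0]],"angular":[[2.5,0,0],[5,0,0]],"jaw":[0.3,0.3]}'>/dev/null;python3 s.py
python3 -m pendant '{"offset":[[0,0,0],[0,0,0]],"angular":[[2.5,0,0],[5,0,0]],"jaw":[0.3,0.3]}'>/dev/null;python3 s.py
python3 -m pendant '{"offset":[[0,0,0],[0,0,0]],"angular":[[2.5,0,0],[5,0,0]],"jaw":[0.3,0.3]}'>/dev/null;python3 s.py
done
```

```text
t10.45 q [ 0.059 -0.085  2.09  -0.603  0.91  -0.881] p [ 0.5403 -0.0433  0.1525] F [-0.98 -0.78 -0.17] M [0.06 0.31 0.38] gap 44.1
th(deg) -36.77 tilt [-0.02  0.06]
t10.65 q [ 0.058 -0.085  2.09  -0.603  0.91  -0.791] p [ 0.5402 -0.0433  0.1525] F [-2.25 -1.03  0.15] M [0.057 0.317 0.431] gap 44.3
th(deg) -31.66 tilt [-0.03  0.05]
t10.85 q [ 0.058 -0.085  2.09  -0.603  0.91  -0.702] p [ 0.5402 -0.0433  0.1525] F [-2.24 -0.37  0.04] M [0.015 0.326 0.39 ] gap 44.2
th(deg) -26.55 tilt [-0.03  0.05]
t11.05 q [ 0.058 -0.085  2.09  -0.603  0.91  -0.613] p [ 0.5402 -0.0434  0.1525] F [-1.18 -0.61  0.75] M [0.033 0.381 0.342] gap 44.0
th(deg) -21.45 tilt [-0.03  0.04]
t11.25 q [ 0.058 -0.085  2.09  -0.603  0.911 -0.524] p [ 0.5402 -0.0434  0.1526] F [-0.54 -0.19 -0.34] M [0.051 0.42  0.306] gap 43.8
th(deg) -16.33 tilt [-0.03  0.04]
```

```bash

python3 -m pendant '{"offset":[[0,0,0],[0,0,0]],"angular":[[2.5,0,0],[5,0,0]],"jaw":[0.3,0.3]}'>/dev/null;python3 s.py
python3 -m pendant '{"offset":[[0,0,0],[0,0,0]],"angular":[[2.5,0,0],[5,0,0]],"jaw":[0.3,0.3]}'>/dev/null;python3 s.py
python3 -m pendant '{"offset":[[0,0,0],[0,0,0]],"angular":[[2.5,0,0],[5,0,0]],"jaw":[0.3,0.3]}'>/dev/null;python3 s.py
python3 -m pendant '{"offset":[[0,0,0],[0,0,0]],"angular":[[2.5,0,0],[5,0,0]],"jaw":[0.3,0.3]}'>/dev/null;python3 s.py
python3 -m pendant '{"offset":[[0,0,0],[0,0,0]],"angular":[[2.5,0,0],[5,0,0]],"jaw":[0.3,0.3]}'>/dev/null;python3 s.py
```

```text
t11.45 q [ 0.058 -0.085  2.09  -0.603  0.911 -0.435] p [ 0.5402 -0.0434  0.1526] F [-1.47 -0.24 -0.39] M [0.07  0.357 0.281] gap 44.0
th(deg) -11.23 tilt [-0.03  0.04]
t11.65 q [ 0.058 -0.085  2.09  -0.603  0.911 -0.346] p [ 0.5402 -0.0435  0.1526] F [-1.29 -1.1  -0.65] M [0.03  0.438 0.196] gap 44.1
th(deg) -6.12 tilt [-0.03  0.04]
t11.85 q [ 0.058 -0.085  2.09  -0.603  0.911 -0.257] p [ 0.5402 -0.0435  0.1526] F [-1.37  0.04 -0.64] M [0.06  0.454 0.173] gap 43.7
th(deg) -1.01 tilt [-0.03  0.04]
t12.05 q [ 0.058 -0.085  2.09  -0.603  0.911 -0.168] p [ 0.5401 -0.0435  0.1526] F [-1.57 -1.41 -0.95] M [0.032 0.47  0.17 ] gap 44.1
th(deg) 4.1 tilt [-0.03  0.03]
t12.25 q [ 0.058 -0.085  2.09  -0.603  0.911 -0.079] p [ 0.5401 -0.0436  0.1526] F [-1.23 -1.57 -0.03] M [0.064 0.421 0.078] gap 43.9
th(deg) 9.2 tilt [-0.03  0.03]
```

```bash

python3 -m pendant '{"offset":[[0,0,0],[0,0,0]],"angular":[[2.5,0,0],[5,0,0]],"jaw":[0.3,0.3]}'>/dev/null;python3 s.py
python3 -m pendant '{"offset":[[0,0,0],[0,0,0]],"angular":[[2.5,0,0],[5,0,0]],"jaw":[0.3,0.3]}'>/dev/null;python3 s.py
python3 -m pendant '{"offset":[[0,0,0],[0,0,0]],"angular":[[2.5,0,0],[5,0,0]],"jaw":[0.3,0.3]}'>/dev/null;python3 s.py
python3 -m pendant '{"offset":[[0,0,0],[0,0,0]],"angular":[[2.5,0,0],[5,0,0]],"jaw":[0.3,0.3]}'>/dev/null;python3 s.py
python3 -m pendant '{"offset":[[0,0,0],[0,0,0]],"angular":[[2.5,0,0],[5,0,0]],"jaw":[0.3,0.3]}'>/dev/null;python3 s.py
```

```text
t12.45 q [ 0.058 -0.085  2.09  -0.603  0.911  0.01 ] p [ 0.5401 -0.0436  0.1526] F [-1.53 -0.7  -0.38] M [0.028 0.457 0.029] gap 44.0
th(deg) 14.31 tilt [-0.04  0.03]
t12.65 q [ 0.058 -0.085  2.09  -0.602  0.911  0.099] p [ 0.54   -0.0436  0.1526] F [-0.85 -1.16 -0.39] M [0.047 0.453 0.017] gap 44.0
th(deg) 19.42 tilt [-0.04  0.02]
t12.85 q [ 0.058 -0.085  2.09  -0.602  0.911  0.188] p [ 0.54   -0.0436  0.1526] F [-1.21 -1.68  0.82] M [0.058 0.416 0.002] gap 43.9
th(deg) 24.52 tilt [-0.04  0.02]
t13.05 q [ 0.058 -0.085  2.09  -0.602  0.911  0.277] p [ 0.54   -0.0436  0.1526] F [-0.8  -1.19  0.3 ] M [ 0.017  0.424 -0.074] gap 43.9
th(deg) 29.63 tilt [-0.04  0.02]
t13.25 q [ 0.058 -0.085  2.09  -0.602  0.911  0.366] p [ 0.5399 -0.0436  0.1525] F [-0.71 -0.85 -0.39] M [ 0.037  0.392 -0.138] gap 43.7
th(deg) 34.73 tilt [-0.05  0.01]
```

```bash

python3 -m pendant '{"offset":[[0,0,0],[0,0,0]],"angular":[[2,0,0],[4,0,0]],"jaw":[0.3,0.3]}'>/dev/null;python3 s.py
python3 -m pendant '{"offset":[[0,0,0],[0,0,0]],"angular":[[2,0,0],[4,0,0]],"jaw":[0.3,0.3]}'>/dev/null;python3 s.py
python3 -m pendant '{"offset":[[0,0,0],[0,0,0]],"angular":[[2,0,0],[4,0,0]],"jaw":[0.3,0.3]}'>/dev/null;python3 s.py
python3 -m pendant '{"offset":[[0,0,0],[0,0,0]],"angular":[[2,0,0],[4,0,0]],"jaw":[0.3,0.3]}'>/dev/null;python3 s.py
python3 -m pendant '{"offset":[[0,0,0],[0,0,0]],"angular":[[2,0,0],[4,0,0]],"jaw":[0.3,0.3]}'>/dev/null;python3 s.py
```

```text
t13.45 q [ 0.058 -0.085  2.09  -0.603  0.911  0.437] p [ 0.5399 -0.0437  0.1526] F [-2.   -1.51 -0.06] M [-0.749  0.364 -0.092] gap 43.7
th(deg) 38.72 tilt [-0.02  0.01]
t13.65 q [ 0.058 -0.085  2.091 -0.604  0.911  0.506] p [ 0.5399 -0.0437  0.1526] F [-1.1  -0.19 -0.21] M [-0.744  0.393 -0.184] gap 44.3
th(deg) 42.67 tilt [0.01 0.01]
t13.85 q [ 0.059 -0.085  2.091 -0.605  0.911  0.576] p [ 0.5398 -0.0437  0.1525] F [-1.63 -0.72 -0.64] M [-0.78   0.412 -0.221] gap 44.3
th(deg) 46.62 tilt [ 0.04 -0.01]
t14.05 q [ 0.059 -0.085  2.091 -0.605  0.911  0.646] p [ 0.5398 -0.0437  0.1525] F [-1.57 -0.57  0.66] M [-0.741  0.392 -0.234] gap 43.9
th(deg) 50.58 tilt [ 0.06 -0.01]
t14.25 q [ 0.059 -0.085  2.091 -0.606  0.911  0.716] p [ 0.5397 -0.0437  0.1525] F [-1.62 -0.17 -0.51] M [-0.816  0.322 -0.252] gap 43.7
th(deg) 54.53 tilt [ 0.09 -0.02]
```

```bash

python3 -m pendant '{"offset":[[0,0,0],[0,0,0]],"angular":[[2,0,0],[4,0,0]],"jaw":[0.3,0.3]}'>/dev/null;python3 s.py
python3 -m pendant '{"offset":[[0,0,0],[0,0,0]],"angular":[[2,0,0],[4,0,0]],"jaw":[0.3,0.3]}'>/dev/null;python3 s.py
python3 -m pendant '{"offset":[[0,0,0],[0,0,0]],"angular":[[2,0,0],[4,0,0]],"jaw":[0.3,0.3]}'>/dev/null;python3 s.py
python3 -m pendant '{"offset":[[0,0,0],[0,0,0]],"angular":[[2,0,0],[4,0,0]],"jaw":[0.3,0.3]}'>/dev/null;python3 s.py
python3 -m pendant '{"offset":[[0,0,0],[0,0,0]],"angular":[[2,0,0],[4,0,0]],"jaw":[0.3,0.3]}'>/dev/null;python3 s.py
```

```text
t14.45 q [ 0.06  -0.085  2.091 -0.607  0.911  0.786] p [ 0.5397 -0.0437  0.1525] F [-0.92 -1.22 -0.31] M [-0.853  0.302 -0.245] gap 43.7
th(deg) 58.48 tilt [ 0.12 -0.03]
t14.65 q [ 0.06  -0.085  2.092 -0.608  0.911  0.856] p [ 0.5397 -0.0437  0.1525] F [-0.98 -0.69  0.55] M [-0.853  0.268 -0.314] gap 43.4
th(deg) 62.43 tilt [ 0.15 -0.04]
t14.85 q [ 0.06  -0.085  2.092 -0.609  0.911  0.925] p [ 0.5396 -0.0437  0.1525] F [-2.3  -1.22 -0.43] M [-0.94   0.256 -0.396] gap 43.9
th(deg) 66.37 tilt [ 0.18 -0.04]
t15.05 q [ 0.061 -0.085  2.092 -0.609  0.911  0.995] p [ 0.5396 -0.0437  0.1525] F [-2.38 -0.33  0.26] M [-0.873  0.176 -0.482] gap 43.8
th(deg) 70.32 tilt [ 0.21 -0.05]
t15.25 q [ 0.061 -0.085  2.092 -0.61   0.911  1.065] p [ 0.5396 -0.0436  0.1524] F [-2.08 -0.9   0.43] M [-0.931  0.256 -0.415] gap 43.9
th(deg) 74.26 tilt [ 0.24 -0.05]
```

```bash

python3 -m pendant '{"offset":[[0,0,0],[0,0,0]],"angular":[[2,0,0],[4,0,0]],"jaw":[0.3,0.3]}'>/dev/null;python3 s.py
python3 -m pendant '{"offset":[[0,0,0],[0,0,0],[0,0,0]],"angular":[[2,0,0],[3.5,0,0],[3.5,0,0]],"jaw":[0.3,0.3,0.3]}'>/dev/null;python3 s.py
```

```text
t15.45 q [ 0.062 -0.085  2.092 -0.611  0.911  1.135] p [ 0.5396 -0.0436  0.1524] F [-1.31 -1.15  0.45] M [-0.987  0.173 -0.509] gap 43.7
th(deg) 78.2 tilt [ 0.27 -0.06]
t15.75 q [ 0.062 -0.085  2.092 -0.611  0.911  1.195] p [ 0.5395 -0.0436  0.1524] F [-0.83 -1.33  0.25] M [-0.778  0.198 -0.442] gap 44.1
th(deg) 81.66 tilt [ 0.28 -0.07]
```

```bash

python3 -m pendant '{"offset":[[0,0,0],[0,0,0],[0,0,0],[0,0,0],[-10,0,0],[-30,0,0],[-60,0,0],[-90,0,0]],"angular":[[0,0,0],[0,0,0],[0,0,0],[0,0,0],[0,0,0],[0,0,0],[0,0,0],[0,0,0]],"jaw":[0.6,0.7,0.75,0.8,0.8,0.8,0.8,0.8]}';python3 s.py
python3 -m pendant '{"offset":[[-40,0,0],[-80,0,0],[-80,0,0]],"angular":[[0,0,0],[0,0,0],[0,0,0]],"jaw":[0.8,0.8,0.8]}';python3 s.py
python3 - <<'E'
from cell import cams
import cv2,numpy as np
w=cams.get_image("wrist")["color"][60:360,80:480,::-1];cv2.imwrite("pics/w6.png",cv2.resize(w,None,fx=2,fy=2))
for n in("top","scene"): cv2.imwrite(f"pics/{n}1.png",cams.get_image(n)["color"][:,:,::-1])
a=cv2.imread("pics/top1.png");b=cv2.imread("pics/scene1.png")[120:370,150:450]
c=np.zeros((560,800,3),np.uint8);c[:280,:373]=cv2.resize(a,(373,280));c[:333,400:]=cv2.resize(b,(400,333));cv2.imwrite("pics/f1.png",c)
E
```

```text
t: 16.55
ee_pos: [0.5109, -0.004, 0.2295]
orientation: [0.444, 0.676, 0.062, -0.585]
ft_force: [0.7, 0.6, 0.0]
finger_gap: 0.0697
t16.55 q [ 0.16  -0.226  2.059 -0.565  1.108  1.173] p [ 0.5109 -0.004   0.2295] F [-0.06  0.11 -0.95] M [-0.017  0.05  -0.376] gap 69.7
th(deg) 81.68 tilt [ 0.25 -0.09]
t: 16.85
ee_pos: [0.4879, 0.0332, 0.3041]
orientation: [0.445, 0.679, 0.062, -0.58]
ft_force: [0.3, 1.0, 0.6]
finger_gap: 0.0697
t16.85 q [ 0.258 -0.313  1.989 -0.548  1.282  1.175] p [0.4879 0.0332 0.3041] F [-0.88 -0.08 -0.89] M [ 0.052  0.076 -0.28 ] gap 69.7
th(deg) 81.85 tilt [0.46 0.46]
```

View pics/w6.png

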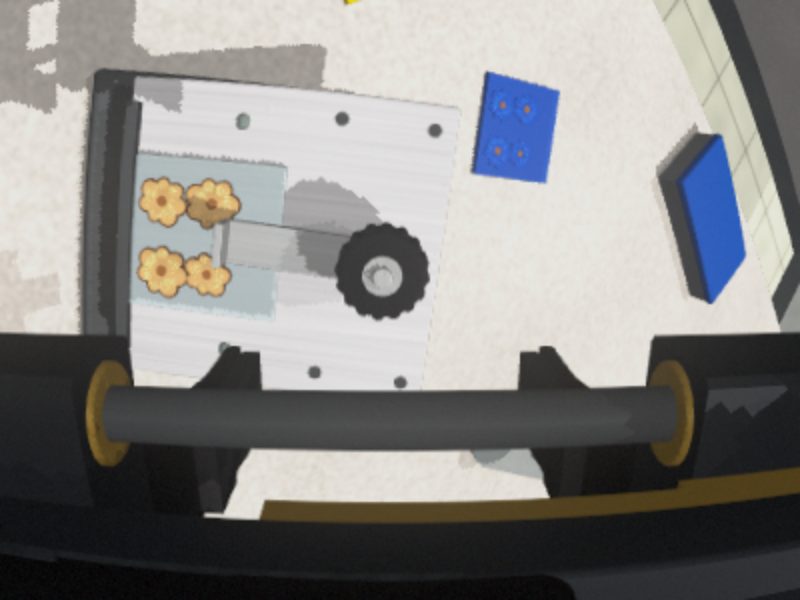

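View pics/f1.png

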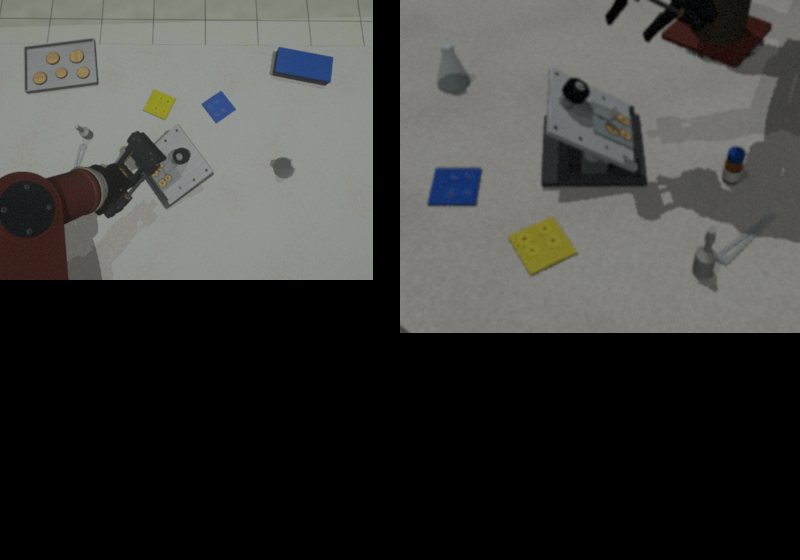

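The strap is straight down the slope with its foot on the plate's bare margin. It lies at wrist crop (220–340, 245), between plate edges (287,165) and (274,317). The plate sits against the ledge, the bystanders are still standing, and the gripper is clear, so I'm handing in.

```bash
python3 -c "
from cell import robot
print(robot.job_done())"
```

```text
the job is handed in; nothing more can be done
None
```

I swung the strap round by its tab, tightened the knob one eighth of a turn past the bite, let go and backed off. I handed the job in after 17 s of robot time, and no verdict came back.

- **Strap:** The tab was caged loosely between the fingers, and swinging it took about 1.6 N. It ended within about 0.1° of straight down the slope. In the wrist picture before tightening it was within about 1 mm of the plate's centre line.
- **Bite:** The knob ran free for 125 to 129°. The torque then jumped from about 0.04 to about 0.79 N m, close to the 0.8 N m given.
- **Tightening:** I turned it to 45° past the middle of that 4° step, so the tightening is 45° give or take about 2°.
- **Slip:** The torque rose steadily to about 1.0 N m, so I saw no sign of the grip slipping. The rise was somewhat steeper than the 0.15 N m per rad given, and I put that down to sensor drift. I did not check for slip any other way.
- **Last pictures:** The plate is against the ledge with the foot on its bare margin. The vial, dropper, flask and tweezers look undisturbed, and the gripper touches nothing.

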